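# Mount the rotor on a mini centrifuge and shut its lid

## Robot

A 6-joint arm with a two-finger parallel gripper is mounted at the origin on the work surface. World frame = base frame: x ahead of the robot, y to its left, z up, the work surface at z = 0. Lengths are in m, angles in rad, forces in N, time in s.
With the tool pointing down it reaches from about 0.4 to 0.825 m from the base axis. Payload 7 kg.
Tool frame: the origin (TCP) lies midway between the tips of the shut fingers; the grasp point (between the pads) lies 19 mm behind it; z points along the fingers, y is the line along which they close (so a half turn about z gives the same grasp; the last joint's range is limited). The gripper opens to 88 mm and grips with 3 to 60 N. Pads are 19 mm wide; open, the fingers measure 130 mm over their backs; the gripper's body (78 mm by 193 mm) begins 47 mm behind the grasp point.
Start: joints at [1.416, 0.359, 0.012, 0, -1.224, -0.288], TCP at [0.289, 0.61, 0.195] pointing down, gripper open.
Joint ranges: [-3.07, 3.07], [-1.43, 2.12], [-1.02, 1.25], [-3.03, 1.67], [-3.05, -0], [-3.03, 3.03]. Speed limits (rad/s): [2.39, 2.39, 3.01, 3.14, 3.14, 3.14].

## Interface

Orientations are given as a unit quaternion [x, y, z, w].
In Python, from cell import env gives the robot as it stands.
- The arm moves only by the tool carry_out, never from a script. Its argument "steps" is a list of rows, each a list of 5 numbers: the opening, from -1 (shut) to 1 (fully open), then the shift along the world's x, y, z each as a share of 200 mm, from -1 to 1, then the turn about the world's z as a share of 1.5 rad, from -1 to 1. In form: [[hand, dx, dy, dz, turn], ...]. A call has 1 to 10 rows; each row is the pose to reach, as a shift and turn from the pose commanded when the call began; what a row does not reach only later rows make up. A row lasts 1/8 s, in which the tool goes at most 62.5 mm and 10.7 degrees, less where a joint would pass 70% of its speed; a pose out of reach is approached as far as the arm can. A call with a number of a shift or a turn outside -1 to 1 is refused whole. A call with a gripper value outside its range is refused whole. The fingers move at their own pace and stop on an object; "newtons" is the grip in N (left out, the last holds). Time passes only in rows, so rows that repeat a pose let the fingers close. It gives the time, the measured TCP pose, the force, the opening and the grip force at its end, in the units of the state.
- env.read_state(): the state, without advancing time (a new reading comes with each control period).
- env.grab_frame(name): name is "scene" or "top" or "wrist"; returns a dict with "image" (420x560x3 uint8, blue, green, red), "vfov" (degrees; the focal length in pixels is half the picture's height over the tangent of half this angle, whatever the lens; pixels are square), "cx", "cy" (the principal point, pixels), "pose" (4x4, takes a point from camera to world coordinates). Camera axes: x right, y down, z forward; pixel columns grow to the right and rows downward; lengths in m; the calibration is good to about 2 mm. A picture is of the moment at which its call begins. There is no depth.
- env.finish_job(): hands the job in; it is judged then, once.
Trained networks look in the newest picture that a camera, given by its name, has taken for a name from the list of things; names that differ only in an ending like _2 or _b are one class to them, and where a whole thing is asked for, a point or a joint stands for the part that bears it (a point fixed in the world has none). Each returns a list of dicts, best first, with "score" (0 to 1); they miss things now and then, are a little off and sometimes report something else, mostly with a low value. They report only what shows in the picture. A call takes as long as a camera call. They do not tell look-alikes from the thing itself.
- env.look_for(camera, target): "centre" ([row, column] in pixels, amid what is visible of it).
- env.silhouettes(camera, target): "region" (420x560 bool, what is visible of it) and "centre" ([row, column] in pixels, amid what is visible of it).
The state is a dict: "t": time; "qpos": joint angles; "qvel": joint speeds; "joint_torque": joint torques, N m; "position": TCP position; "tcp_rot": TCP orientation; "wrist_force": force on the tool from outside, world axes, zero at the start; "wrist_torque": the same for the moment, N m; "width": finger opening in m; "grasp_force": force on a finger pad.
Only numpy, scipy, OpenCV 4.12 (cv2) and the standard library are available. Lean on these libraries where they do the work, as an engineer would, in place of code of your own. Each camera call takes 0.05 s, during which the arm holds its last target. There are 200 camera calls.

## Task

Fit the round eight-place rotor onto the drive spindle of the mini centrifuge: feel for the position in which the slot under its hub drops over the spindle's cross pin, so that it sits fully home and level, without ramming it down, and let go of it. Then shut the clear lid completely. Leave the strip rotor, the tip box, the bottle and the tube rack where they stand.

Things in the scene. Friction and masses are not known exactly. Their poses are not given: they have to be found in the camera images.
- rotor: Round bare-aluminium rotor to be mounted, 0.24 to 0.42 kg: a dish 96 mm across, 34 mm high, eight dark pockets in its top face, standing knob up on its rim. Origin: centre of the underside, z up the axis. Under the hub: a blind bore 12 mm wide, 37 deep, its mouth crossed by one slot 8 mm wide, 7 deep, so it fits the pin every half turn. The slot is hidden, its direction not given.
- rotor_knob (a point): Top centre of the rotor's knob, on its axis, 60 mm above the rotor's underside. The knob is plain and round, 32 mm across, free from this height down to the dish's rim 26 mm below; grip it from above at any yaw, fingertips no more than 26 mm below this point.
- spindle_seat (a point): Centre of the spindle's flat shoulder, 28 mm across, 60 mm above the bench, 10 mm above the bowl floor; z up. The rotor is home when its origin lies here. The spindle stiffly resists turning (0.06 N m): a light touch leaves it, but a rotor pressed hard and twisted drags it round.
- spindle_tip (a point): Tip of the upright steel spindle, 29 mm above spindle_seat, on the same axis: 9 mm thick, coned over its top 6 mm to 3 mm. A cross pin, 5 mm thick and 26 mm long, passes through it just above the shoulder, top 5.5 mm above the shoulder: a rotor whose slot misses it rests 5.5 mm too high. The pin's direction differs every time and is not given.
- centrifuge: White mini centrifuge, fixed to the bench, 200 mm deep, 170 wide, 88 high to the rim. Origin: on the bench under the spindle axis; x points from the sloping control panel (front) to the lid hinge (back), z up. The open round bowl, 128 mm across and 38 deep, is centred on the spindle. The body reaches 115 mm in front of the axis and 85 behind.
- lid (a joint): Angle of the clear lid, rad: 0 shut, 1.7 to 1.85 as found (standing open, leaning a little back), end stop 1.95. A stiff hinge (0.2 N m) holds the lid wherever it is left, so it must be pushed all the way down.
- lid_hinge (a point): Middle of the lid's hinge, 78 mm behind the spindle axis, 90 mm above the bench; the hinge line runs along the centrifuge's y. The lid is a round clear cap, 142 mm across, 45 deep, its centre 78 mm from the hinge; its grey tab reaches 168 mm from the hinge. Standing open, its flat outer top looks backwards, away from the robot; push it from there.
- lid_top (a point): Point on the lid's flat outer top, mid-width, 115 mm from the hinge along the lid and 45 mm out from the rim plane; the flat goes on 20 mm farther from the hinge. z points outwards, square to the flat (up when shut); x points along the lid towards the hinge.
- strip_rotor: The other rotor, for tube strips: not round but two bars 98 mm long side by side, 80 mm overall, 30 mm high, with rows of small holes and the same knob, 60 mm high. Stays where it is. Origin: centre of its underside.
- tip_box: Pipette tip box with a pinkish lid, 84 x 122 mm, 64 mm high. Stays where it is. Origin: centre of its underside.
- bottle: Glass bottle with a blue cap, 70 mm across, 140 mm high. Stays where it is. Origin: centre of its underside.
- tube_rack: White rack, 76 x 160 mm, with orange-capped tubes, 98 mm high. Stays where it is. Origin: centre of its underside.
Not all that is in view belongs to the job. What is shaped like the rotor but yellow is not meant.

How it is judged:
By the outcome, as a careful person would: the job done as asked, in the order asked, and still so for the second after the job is handed in, with the robot touching nothing.
It also fails if it takes over 72 s, if anything falls off the work surface, if the arm or the gripper's body presses on something with over 40 N, if the wrist force passes 120 N, or if a joint passes its speed limit or range.

## Working session

There is one attempt and no reset: what is moved stays moved. The work goes in short steps, Python scripts to look and compute and a tool call to move; the robot and the scene stay as the last step left them, time stands still between calls to the robot, and variables do not carry over. Pictures are saved under pics/ and viewed, at most 10 in all, crops included, and the job is handed in when it is done.

Besides the shell and the picture viewer there is one more tool, called after "Emit:" by a JSON object that holds its "op" and its "data". carry_out: Moves the arm, as the interface text tells. Its arguments: {"type":"object","properties":{"steps":{"type":"array","items":{"type":"array","items":{"type":"number"}}},"newtons":{"type":"number"}},"required":["steps"]}

```bash
mkdir -p pics; ls; cat > h.py <<'E'
from cell import env
import numpy as np, cv2
def cam(n):
    f=env.grab_frame(n); f['f']=210/np.tan(np.radians(f['vfov'])/2); return f
def ray(f,rc,z):
    r,c=rc; d=f['pose'][:3,:3]@np.array([(c-f['cx'])/f['f'],(r-f['cy'])/f['f'],1]); o=f['pose'][:3,3]
    return o+d*(z-o[2])/d[2]
def proj(f,p):
    q=f['pose'][:3,:3].T@(np.array(p)-f['pose'][:3,3]); return (f['cy']+f['f']*q[1]/q[2], f['cx']+f['f']*q[0]/q[2])
E
python3 - <<'E'
from h import *
np.set_printoptions(precision=4,suppress=True)
print(env.read_state())
ims=[]
for n in ['scene','top']:
    f=cam(n); cv2.imwrite(f'pics/{n}1.png',f['image']); print(n,f['vfov'],f['cx'],f['cy'],f['pose'])
    for t,z in [('rotor',.03),('rotor_knob',.06),('strip_rotor',.02),('centrifuge',.088),('lid',.15),('tip_box',.064),('bottle',.14),('tube_rack',.09),('spindle_tip',.089)]:
        for d in env.look_for(n,t)[:4]: print(t,round(d['score'],2),np.round(d['centre']),ray(f,d['centre'],z))
E
```

```text
pics
{'t': 0.0, 'qpos': array([ 1.4161,  0.3594,  0.0111, -0.0004, -1.2241, -0.2881]), 'qvel': array([ 0.0002,  0.0012, -0.0012, -0.0007, -0.0009, -0.0005]), 'joint_torque': array([ -0.0003, -58.2727,  29.3059,   6.9972,   0.007 ,  -0.0002]), 'position': array([0.289 , 0.6094, 0.1939]), 'tcp_rot': array([ 0.9756, -0.2197, -0.0001,  0.0008]), 'wrist_force': array([ 0.7855,  0.3527, -0.6239]), 'wrist_torque': array([-0.0134,  0.0004, -0.0255]), 'grasp_force': 0.0, 'width': 0.08801482746607826}
scene 49.45550260877298 270.2958938531268 206.15695277218566 [[ 0.952   0.204  -0.2284  0.8695]
 [ 0.3061 -0.6497  0.6958 -0.7888]
 [-0.0064 -0.7323 -0.681   0.9116]
 [ 0.      0.      0.      1.    ]]
rotor 0.9 [226. 279.] [0.6208 0.0451 0.03  ]
rotor 0.68 [192. 298.] [0.6334 0.1923 0.03  ]
rotor 0.67 [207. 343.] [0.772  0.1723 0.03  ]
rotor_knob 0.74 [229. 283.] [0.6414 0.0083 0.06  ]
rotor_knob 0.64 [189. 298.] [0.6381 0.1734 0.06  ]
rotor_knob 0.6 [206. 344.] [0.7775 0.1424 0.06  ]
strip_rotor 0.67 [192. 236.] [0.4557 0.1486 0.02  ]
centrifuge 0.77 [251. 213.] [ 0.5111 -0.1391  0.088 ]
lid 0.
[... 432 characters left out ...]
1466 -0.9891  1.3639]
 [ 0.      0.      0.      1.    ]]
rotor 0.95 [162. 223.] [0.7691 0.1852 0.03  ]
rotor 0.88 [207. 208.] [0.618 0.228 0.03 ]
rotor 0.65 [213. 261.] [0.6021 0.0569 0.03  ]
rotor_knob 0.94 [160. 218.] [0.7674 0.1984 0.06  ]
rotor_knob 0.8 [204. 210.] [0.625  0.2187 0.06  ]
rotor_knob 0.65 [208. 260.] [0.6135 0.0582 0.06  ]
strip_rotor 0.66 [259. 231.] [0.4516 0.1494 0.02  ]
centrifuge 0.66 [238. 314.] [ 0.5167 -0.1085  0.088 ]
lid 0.95 [202. 316.] [ 0.618 -0.108  0.15 ]
tip_box 0.58 [263. 398.] [ 0.4458 -0.3726  0.064 ]
bottle 0.74 [200. 400.] [ 0.6285 -0.3611  0.14  ]
tube_rack 0.72 [240. 144.] [0.5031 0.4105 0.09  ]
spindle_tip 0.72 [240. 312.] [ 0.5107 -0.1013  0.089 ]
```

View pics/scene1.png

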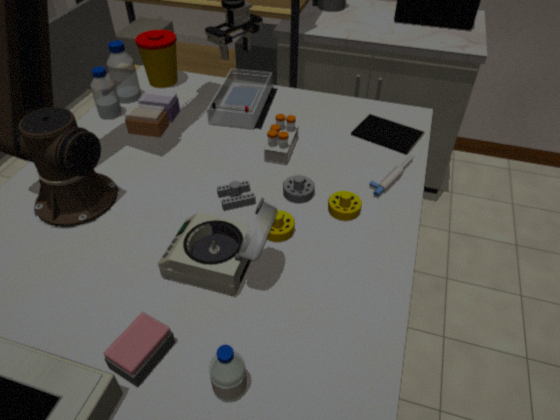

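View pics/top1.png

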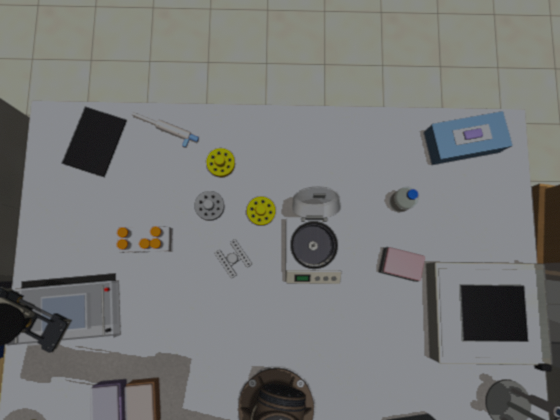

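The rotor look-alikes in the scene picture:
- Yellow at (226,279) and (206,344), rejected for colour.
- Strip rotor at (192,236), rejected for its bar shape.
- Grey round rotor at (189,298), seen in the top view at (205,210). This is my choice, and I'll check it with a close crop from the wrist camera.

The spindle is at top (244,313), and the lid is standing open behind it.

Emit:
{"op": "carry_out", "data": {"steps": [[1,0.28,-0.3,0.1,0.05],[1,0.56,-0.6,0.2,0.1],[1,0.84,-0.9,0.3,0.2],[1,0.9,-1,0.3,0.3]]}}

```text
t: 1.5
position: [0.4541, 0.4281, 0.2512]
tcp_rot: [1.0, 0.006, 0.0, -0.0]
wrist_force: [0.8, -0.0, 0.2]
width: 0.0879
grasp_force: 0.0
```

Emit:
{"op": "carry_out", "data": {"steps": [[1,0.2,-0.3,0,0],[1,0.4,-0.6,0,0],[1,0.6,-0.9,0,0],[1,0.6,-0.95,0,0],[1,0.6,-0.95,0,0]]}}

```text
t: 2.12
position: [0.5739, 0.2369, 0.2504]
tcp_rot: [1.0, 0.002, 0.0, 0.0]
wrist_force: [-0.5, 1.2, -0.4]
width: 0.0874
grasp_force: 0.0
```

```bash
python3 - <<'E'
from h import *
np.set_printoptions(precision=4,suppress=True)
s=env.read_state(); print(s['t'],s['position'],s['tcp_rot'],s['qpos'])
f=cam('wrist'); cv2.imwrite('pics/w1.png',f['image']); print(f['pose'],f['vfov'])
for t,z in [('rotor',.034),('rotor_knob',.06),('strip_rotor',.03),('spindle_tip',.089)]:
    for d in env.silhouettes('wrist',t)[:3]: print(t,round(d['score'],2),np.round(d['centre']),ray(f,d['centre'],z),d['region'].sum())
E
```

```text
2.125 [0.5739 0.2369 0.2504] [1.     0.0018 0.     0.0001] [ 0.7057  0.2408 -0.0276  0.0002 -1.3024  0.8687]
[[ 0.0042 -0.9636 -0.2672  0.6457]
 [-1.     -0.0038 -0.0019  0.2371]
 [ 0.0008  0.2672 -0.9636  0.4399]
 [ 0.      0.      0.      1.    ]] 63.95885121222774
rotor 0.91 [135. 289.] [0.6286 0.2235 0.034 ] 5164
rotor 0.82 [ 20. 317.] [0.75   0.1957 0.034 ] 3622
rotor 0.67 [152. 424.] [0.6099 0.0632 0.034 ] 5428
rotor_knob 0.82 [149. 427.] [0.6155 0.0712 0.06  ] 5448
rotor_knob 0.75 [140. 289.] [0.6243 0.2249 0.06  ] 5191
rotor_knob 0.75 [ 24. 320.] [0.74   0.1951 0.06  ] 3669
strip_rotor 0.69 [258. 346.] [0.4717 0.1466 0.03  ] 2117
spindle_tip 0.91 [212. 519.] [ 0.5507 -0.0241  0.089 ] 6025
```

```bash
python3 - <<'E'
import cv2
i=cv2.imread('pics/w1.png'); cv2.imwrite('pics/w1c.png',cv2.resize(i[60:260,200:560],None,fx=2.2,fy=2.2,interpolation=cv2.INTER_CUBIC))
E
```

```text
(no output)
```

View pics/w1c.png

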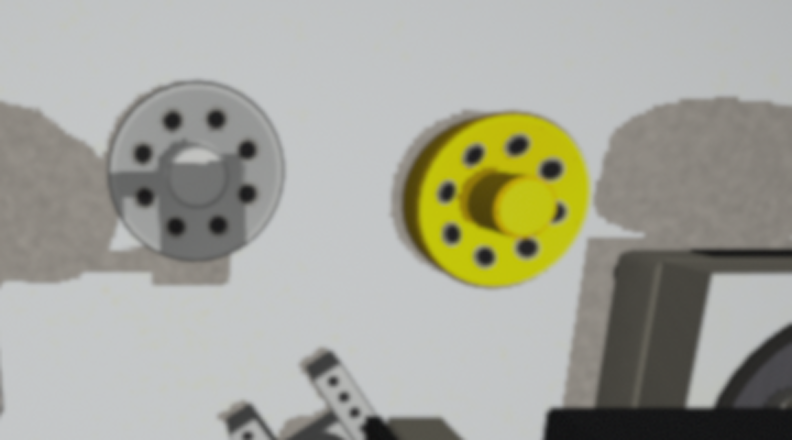

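The crop confirms the round bare-aluminium rotor, with its dish at wrist pixel (138,289) and knob at (141,289). That puts it at about (0.624, 0.224). Next I hover over the spindle to measure it before grasping.

Emit:
{"op": "carry_out", "data": {"steps": [[1,-0.17,-0.3,0,0],[1,-0.34,-0.6,0,0],[1,-0.5,-0.9,0,0],[1,-0.57,-1,0,0]]}}

```text
t: 2.88
position: [0.4575, 0.0385, 0.2506]
tcp_rot: [1.0, 0.004, 0.0, -0.0]
wrist_force: [1.0, -0.3, 0.8]
width: 0.0876
grasp_force: 0.0
```

Emit:
{"op": "carry_out", "data": {"steps": [[1,0,-0.3,0,0],[1,0,-0.6,0,0],[1,0,-0.71,0,0],[1,0,-0.71,0,0],[1,0,-0.71,0,0]]}}

```text
t: 3.5
position: [0.459, -0.1017, 0.2503]
tcp_rot: [1.0, 0.004, 0.0, -0.0]
wrist_force: [0.7, 0.9, 0.9]
width: 0.0872
grasp_force: 0.0
```

```bash
python3 - <<'E'
from h import *
np.set_printoptions(precision=4,suppress=True)
s=env.read_state(); print(s['t'],s['position'],s['tcp_rot'],s['qpos'])
f=cam('wrist'); cv2.imwrite('pics/w2.png',f['image']); print(f['pose'])
i=f['image']; r,c=map(int,proj(f,[.512,-.105,.089])); print(r,c)
r0=max(r-90,0);c0=max(c-120,0);print(r0,c0)
cv2.imwrite('pics/w2c.png',cv2.resize(i[r0:r0+180,c0:c0+240],None,fx=3.3,fy=3.3,interpolation=cv2.INTER_CUBIC))
for t,z in [('spindle_tip',.089),('spindle_seat',.06),('lid_top',.2)]:
    for d in env.silhouettes('wrist',t)[:3]: print(t,round(d['score'],2),np.round(d['centre']),ray(f,d['centre'],z),d['region'].sum())
E
```

```text
3.5 [ 0.459  -0.1017  0.2503] [ 1.      0.004   0.0001 -0.0001] [ 0.202  -0.0211 -0.3282 -0.0002 -1.2634  1.3769]
[[ 0.0086 -0.9636 -0.2671  0.5309]
 [-1.     -0.0081 -0.0026 -0.1013]
 [ 0.0004  0.2671 -0.9637  0.4399]
 [ 0.      0.      0.      1.    ]]
139 281
49 161
spindle_tip 0.78 [120. 285.] [ 0.5307 -0.108   0.089 ] 41234
spindle_seat 0.84 [120. 289.] [ 0.5311 -0.1135  0.06  ] 41263
lid_top 0.64 [ 32. 288.] [ 0.5858 -0.1074  0.2   ] 11803
```

View pics/w2c.png

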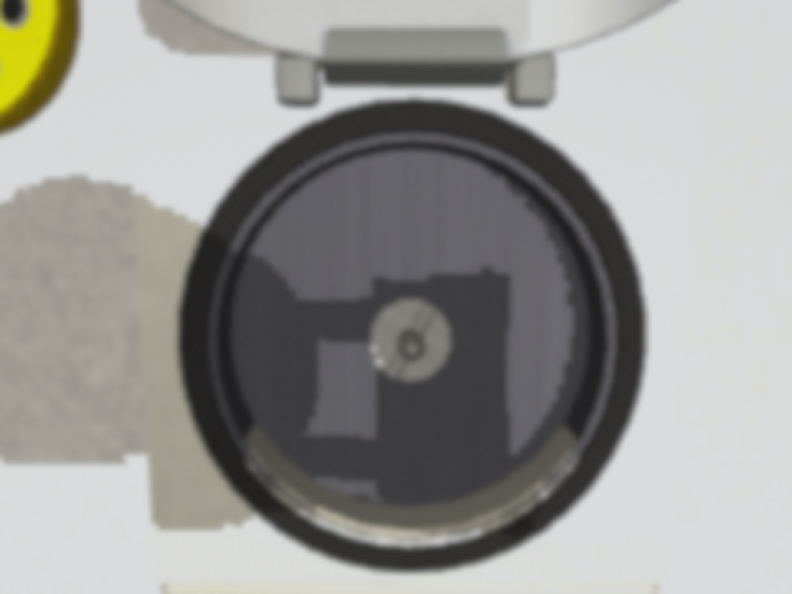

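The crop shows the spindle tip at about (153,285) wrist pixels, the shoulder at (152,285), and the hinge lugs mid-column at 286. The pin appears as a faint line running up and to the right.

```bash
python3 - <<'E'
from h import *
np.set_printoptions(precision=4,suppress=True)
f=cam('wrist')
g=lambda x,y:(49+(y+.5)/3.3-.5,161+(x+.5)/3.3-.5)
for n,p,z in [('tip',(411,345),.089),('shoulder',(411,340),.06),('rimC',(413.5,334.5),.088),('rimL',(181,336),.088),('rimR',(646,336),.088),('rimT',(412,98),.088),('rimB',(412,571),.088),('hl',(298,85),.09),('hr',(532,85),.09)]:
    print(n,ray(f,g(*p),z))
i=f['image']; cv2.imwrite('pics/w2d.png',cv2.resize(i[130:175,260:312],None,fx=12,fy=12,interpolation=cv2.INTER_CUBIC))
# top cam cross-check
t=cam('top'); print('top proj tip',proj(t,[.503,-.1055,.089]), 'knob',proj(t,[.624,.224,.06]))
i=t['image'];a=cv2.resize(i[220:270,285:345],None,fx=6,fy=6,interpolation=cv2.INTER_CUBIC);b=cv2.resize(i[180:230,180:240],None,fx=6,fy=6,interpolation=cv2.INTER_CUBIC)
cv2.imwrite('pics/t2.png',np.hstack([a,b]))
E
```

```text
tip [ 0.4981 -0.1088  0.089 ]
shoulder [ 0.497  -0.1094  0.06  ]
rimC [ 0.5012 -0.1096  0.088 ]
rimL [ 0.5001 -0.0369  0.088 ]
rimR [ 0.5014 -0.1823  0.088 ]
rimT [ 0.5703 -0.108   0.088 ]
rimB [ 0.4239 -0.1103  0.088 ]
hl [ 0.5733 -0.0745  0.09  ]
hr [ 0.5739 -0.1432  0.09  ]
top proj tip (np.float64(242.64137171787678), np.float64(313.0639411554261)) knob (np.float64(203.79447076928082), np.float64(208.00096939134238))
```

View pics/t2.png

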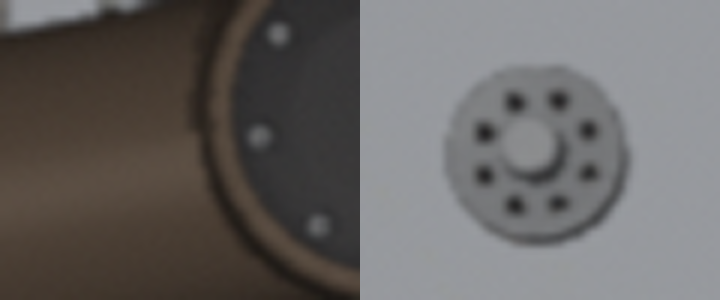

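```bash
python3 - <<'E'
from h import *
t=cam('top'); i=cv2.imread('pics/top1.png')
print(proj(t,[.4975,-.1093,.089]),proj(t,[.4975,-.1093,.06]))
g=cv2.cvtColor(i,cv2.COLOR_BGR2GRAY)[228:262,296:332]; print(g[8:28,6:28])
E
```

```text
(np.float64(244.45547886661862), np.float64(314.30776248582754)) (np.float64(245.15942382250108), np.float64(313.37465841591353))
[[ 61  61  62  61  62  61  61  62  62  62  62  62  62  61  62  63  64  61
   62  62  61  61]
 [ 61  62  60  61  63  61  61  62  62  61  61  62  62  61  61  63  64  62
   61  62  61  61]
 [ 60  61  61  61  61  62  62  60  62  61  61  61  62  62  62  62  62  63
   62  62  62  60]
 [ 60  60  61  61  61  62  61  61  62  62  62  60  61  61  61  63  63  62
   62  62  62  61]
 [ 61  62  60  62  61  61  61  61  61  64  69  69  64  61  62  62  63  62
   61  62  62  61]
 [ 62  61  62  60  62  62  59  62  76  85  99  95  81  70  64  62  63  62
   62  62  63  62]
 [ 61  60  61  61  62  60  60  75 106 121 124 118 106  95  80  67  62  63
   61  63  62  61]
 [ 60  61  61  62  61  60  67  98 122 128 122 105 101 108 101  80  65  63
   61  63  62  61]
 [ 62  61  61  62  61  58  72 111 125 108  87  81  91 114 119  92  69  62
   62  62  62  61]
 [ 61  60  61  61  62  58  72 115 126  96  66  67  87 113 122  96  69  62
   60  62  63  62]
 [ 62  61  62  62  61  58  72 117 127 10
[... 190 characters left out ...]
4 133 134 126 108  81  65  62
   62  64  63  62]
 [ 62  62  61  62  62  62  60  63  77  99 118 125 117  96  78  66  63  63
   61  62  63  62]
 [ 62  62  62  62  62  62  62  60  63  73  82  86  82  70  63  62  64  63
   61  63  63  64]
 [ 62  62  62  63  62  63  62  63  62  62  62  63  63  62  63  63  65  63
   62  63  62  62]
 [ 63  62  63  62  63  62  61  62  63  62  62  62  62  62  62  64  63  63
   61  63  63  63]
 [ 61  62  62  62  62  62  62  63  63  63  62  62  64  63  63  63  64  63
   62  63  62  62]
 [ 63  63  63  63  63  62  62  63  63  63  63  62  64  63  63  64  63  64
   63  64  63  64]
 [ 64  62  64  63  62  62  62  64  63  63  63  63  64  62  62  64  65  64
   63  63  63  63]]
```

Emit:
{"op": "carry_out", "data": {"steps": [[1,0.17,0.3,0,0.1],[1,0.34,0.6,0,0.2],[1,0.51,0.9,0,0.3],[1,0.55,1,0,0.4],[1,0.55,1,0,0.5]]}}

```text
t: 4.47
position: [0.5697, 0.1003, 0.2491]
tcp_rot: [0.928, 0.373, -0.001, 0.0]
wrist_force: [-0.2, 0.0, 0.3]
width: 0.0876
grasp_force: 0.0
```

Emit:
{"op": "carry_out", "data": {"steps": [[1,0.15,0.3,-0.1,0.1],[1,0.28,0.62,-0.3,0.2],[1,0.28,0.62,-0.6,0.3],[1,0.28,0.62,-0.8,0.4],[1,0.28,0.62,-0.8,0.5],[1,0.28,0.62,-0.8,0.55],[1,0.28,0.62,-0.8,0.55],[1,0.28,0.62,-0.8,0.55]]}}

```text
t: 5.48
position: [0.6249, 0.2216, 0.0904]
tcp_rot: [0.704, 0.711, 0.0, -0.0]
wrist_force: [0.3, -0.4, 0.1]
width: 0.0875
grasp_force: 0.0
```

Emit:
{"op": "carry_out", "data": {"steps": [[1,0,0.01,-0.14,0.0],[1,0,0.01,-0.265,0.0],[1,0,0.01,-0.265,0.0],[-1,0,0.01,-0.265,0],[-1,0,0.01,-0.265,0],[-1,0,0.01,-0.265,0],[-1,0,0.01,-0.265,0],[-1,0,0.01,-0.265,0]], "newtons": 5}}

```text
t: 6.48
position: [0.625, 0.2235, 0.0375]
tcp_rot: [0.703, 0.711, 0.0, 0.0]
wrist_force: [-0.1, 0.8, 0.6]
width: 0.043
grasp_force: 0.0
```

Emit:
{"op": "carry_out", "data": {"steps": [[-1,0,0,0,0],[-1,0,0,0,0],[-1,0,0,0,0],[-1,0,0,0,0]]}}

```text
t: 6.98
position: [0.6249, 0.2234, 0.0373]
tcp_rot: [0.703, 0.711, -0.0, -0.0]
wrist_force: [0.1, -1.0, -0.2]
width: 0.0034
grasp_force: 0.0
```

Fingers closed on nothing, so I look.

```bash
python3 - <<'E'
from h import *
f=cam('wrist'); s=cam('scene')
a=f['image']; r,c=map(int,proj(s,[.624,.224,.05])); b=cv2.resize(s['image'][r-50:r+50,c-50:c+50],(400,400),interpolation=cv2.INTER_CUBIC)
cv2.imwrite('pics/w3.png',np.hstack([cv2.resize(a,(400,300)),b[:300]])); print(r,c, env.read_state()['width'])
for t in ['rotor']:
  for cc in ['top','scene']:
    if cc=='top': cam('top')
    print([(round(d['score'],2),np.round(d['centre'])) for d in env.look_for(cc,t)])
E
```

```text
180 297 0.0007693405610969047
[(0.94, array([164., 224.])), (0.75, array([210., 261.]))]
[(0.94, array([192., 297.])), (0.94, array([206., 345.])), (0.58, array([228., 281.]))]
```

View pics/w3.png

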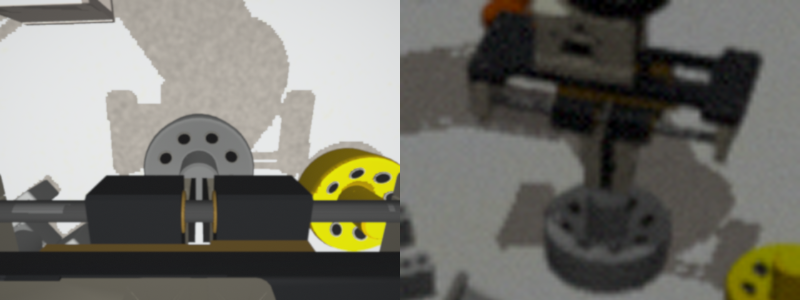

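```bash
python3 - <<'E'
from h import *
np.set_printoptions(precision=4,suppress=True)
f=cam('wrist'); print(f['cx'],f['cy'],f['vfov'],f['pose'])
for t,z in [('rotor',.034),('rotor_knob',.06)]:
    for d in env.silhouettes('wrist',t)[:3]:
        ys,xs=np.nonzero(d['region']); print(t,round(d['score'],2),np.round(d['centre']),ray(f,d['centre'],z),ys.min(),ys.max(),xs.min(),xs.max())
cv2.imwrite('pics/w4.png',f['image'])
cv2.imwrite('pics/w4c.png',cv2.resize(f['image'][140:270,180:380],None,fx=4,fy=4,interpolation=cv2.INTER_CUBIC))
E
```

```text
278.2032295281892 213.31464890521713 63.95885121222774 [[ 0.9999  0.0117  0.0025  0.6242]
 [ 0.012  -0.9636 -0.2671  0.2951]
 [-0.0007  0.2671 -0.9637  0.2268]
 [ 0.      0.      0.      1.    ]]
rotor 0.93 [260. 488.] [0.7546 0.2132 0.034 ] 208 351 417 559
rotor 0.6 [211. 278.] [0.6245 0.2431 0.034 ] 159 277 202 355
rotor_knob 0.59 [208. 274.] [0.6226 0.2517 0.06  ] 159 248 202 354
rotor_knob 0.57 [261. 492.] [0.7397 0.2236 0.06  ] 207 351 416 559
```

View pics/w4c.png

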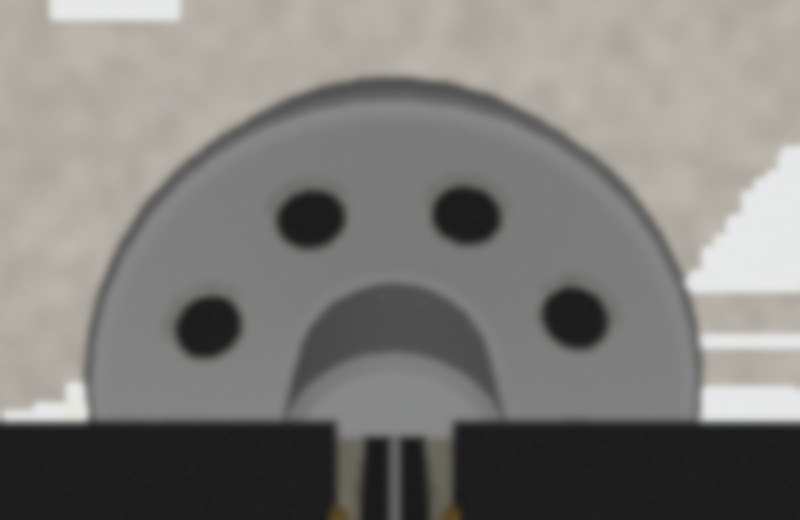

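```bash
python3 - <<'E'
from h import *
np.set_printoptions(precision=4,suppress=True)
f=cam('wrist')
g=lambda x,y:(140+(y+.5)/4-.5,180+(x+.5)/4-.5)
print('knob back',ray(f,g(394,351),.06),'dish back',ray(f,g(394,98),.034),'L/R',ray(f,g(88,370),.034),ray(f,g(699,370),.034))
for p in [(310,219),(466,214),(208,326),(575,318)]: print(ray(f,g(*p),.034))
# check camera extrinsic: TCP projection and world fingertips
s=env.read_state(); print(proj(f,s['position']),s['position'])
E
```

```text
knob back [0.6247 0.2412 0.06  ] dish back [0.6243 0.2708 0.034 ] L/R [0.5786 0.2292 0.034 ] [0.6709 0.2304 0.034 ]
[0.6122 0.253  0.034 ]
[0.6351 0.254  0.034 ]
[0.5969 0.2364 0.034 ]
[0.6518 0.2383 0.034 ]
(np.float64(243.95612537374805), np.float64(278.16346826813424)) [0.6249 0.2234 0.0373]
```

```bash
python3 - <<'E'
from h import *
S=cam('scene');T=cam('top')
P=[.6245,.224,.06];Q=list(env.read_state()['position'])
def crop(im,f,h,k,mark):
    r,c=map(int,proj(f,[.6245,.224,.05])); o=im[r-h:r+h,c-h:c+h]; o=cv2.resize(o,(2*h*k,2*h*k),interpolation=cv2.INTER_CUBIC)
    for p,col in mark:
        a,b=proj(f,p); cv2.circle(o,(int((b-c+h+.5)*k),int((a-r+h+.5)*k)),3,col,-1)
    return o
s1=cv2.imread('pics/scene1.png');t1=cv2.imread('pics/top1.png')
m=[(P,(0,0,255)),(Q,(0,255,0)),([.6245,.224,.034],(255,0,0))]
A=np.hstack([crop(s1,S,25,8,m),crop(s1,S,25,8,[])]);B=np.hstack([crop(S['image'],S,25,8,m),crop(S['image'],S,25,8,[])])
cv2.imwrite('pics/c1.png',cv2.resize(np.vstack([A,B]),(600,600)))
E
```

```text
(no output)
```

View pics/c1.png

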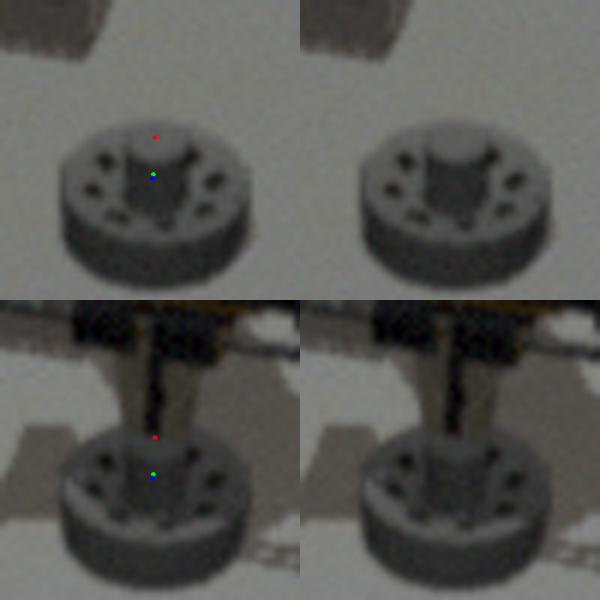

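Emit:
{"op": "carry_out", "data": {"steps": [[-1,0.02,0,0,0],[-1,0.04,0,0,0],[-1,0.04,0,0,0]]}}

```text
t: 7.9
position: [0.6333, 0.2234, 0.0372]
tcp_rot: [0.703, 0.711, -0.0, 0.0]
wrist_force: [0.0, 0.7, 0.4]
width: 0.0003
grasp_force: 0.0
```

```bash
python3 - <<'E'
from h import *
np.set_printoptions(precision=4,suppress=True)
s=env.read_state(); print(s['position'],s['wrist_force'],s['width'],s['qpos'],s['grasp_force'])
S=cam('scene'); old=cv2.imread('pics/scene1.png')
for d in env.silhouettes('scene','rotor'): print(d['score'],d['centre'])
f=cam('wrist')
a=cv2.cvtColor(f['image'],cv2.COLOR_BGR2GRAY); b=cv2.cvtColor(cv2.imread('pics/w4.png'),cv2.COLOR_BGR2GRAY)
# pocket template shift between pictures
t=b[185:203,245:310]; R=cv2.matchTemplate(a[165:235,210:350],t,cv2.TM_CCOEFF_NORMED); _,v,_,l=cv2.minMaxLoc(R); print('shift px',l[0]-35,l[1]-20,v)
x,y=proj(f,[.6245,.224,.034])[::-1]; print(x,y)
E
```

```text
[0.6333 0.2234 0.0372] [0.0294 0.6648 0.4282] 0.00033816655945041654 [ 0.6288  0.4806 -0.1823  0.     -0.9078  2.5239] 0.0
0.79 [229.3, 280.1]
0.76 [208.3, 343.9]
0.58 [192.0, 295.7]
shift px -13 0 0.993646502494812
264.33667110783614 240.95096238544173
```

Emit:
{"op": "carry_out", "data": {"steps": [[-1,-0.04,0,0,0],[-1,-0.04,0,-0.01,0],[-1,-0.04,0,-0.015,0],[-1,-0.04,0,-0.015,0]]}}

```text
t: 8.55
position: [0.6249, 0.2235, 0.0342]
tcp_rot: [0.703, 0.711, -0.0, -0.0]
wrist_force: [0.2, 0.3, -0.1]
width: 0.0008
grasp_force: 0.0
```

Emit:
{"op": "carry_out", "data": {"steps": [[-1,0,0,-0.005,0],[-1,0,0,-0.01,0],[-1,0,0,-0.015,0],[-1,0,0,-0.02,0],[-1,0,0,-0.02,0]]}}

```text
t: 9.18
position: [0.6249, 0.2234, 0.0302]
tcp_rot: [0.703, 0.711, -0.0, -0.0]
wrist_force: [0.4, -0.3, 0.2]
width: 0.0004
grasp_force: 0.0
```

Emit:
{"op": "carry_out", "data": {"steps": [[-1,0,0,0.2,0],[-1,0,0,0.4,0],[-1,0,0,0.4,0],[-1,0,0,0.4,0]]}}

```text
t: 9.68
position: [0.6246, 0.2234, 0.1102]
tcp_rot: [0.703, 0.711, 0.0, -0.0]
wrist_force: [0.9, -0.7, -0.9]
width: 0.0006
grasp_force: 0.0
```

```bash
python3 - <<'E'
from h import *
S=cam('scene');W=cam('wrist');T=cam('top')
p=env.read_state()['position']; print(p)
def crop(f,h,w,k,pts):
    r,c=map(int,proj(f,p)); r=min(max(r,h),419-h); o=cv2.resize(f['image'][r-h:r+h,c-w:c+w],None,fx=k,fy=k,interpolation=cv2.INTER_CUBIC)
    for q,col in pts:
        a,b=proj(f,q); cv2.circle(o,(int((b-c+w+.5)*k),int((a-r+h+.5)*k)),3,col,-1)
    return o
pts=[(p,(0,255,0)),(p+[0,0,.02],(0,0,255)),(p+[0,0,.04],(255,0,255)),([.6245,.224,.06],(255,0,0))]
A=crop(S,50,50,6,pts);B=crop(T,50,50,6,pts)
cv2.imwrite('pics/c2.png',cv2.resize(np.hstack([A,B]),(800,400)))
cv2.imwrite('pics/w5.png',W['image'])
E
```

```text
[0.62425524 0.22307589 0.10905342]
```

View pics/c2.png

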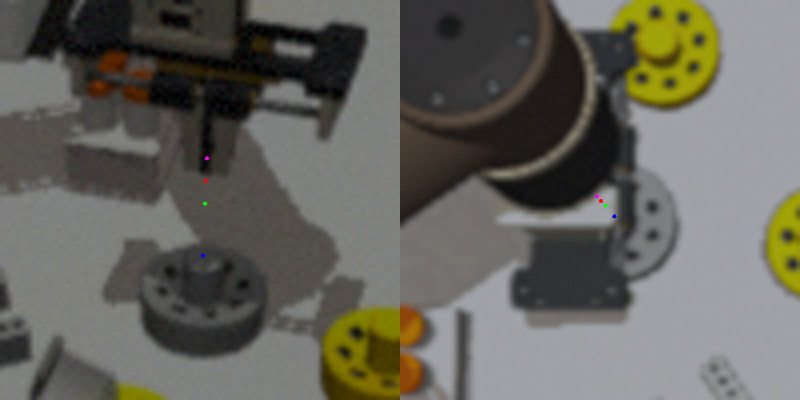

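The picture shows the finger tips about 30–35 mm above the reported TCP: green marks the TCP, and the tips end between red (+20) and magenta (+40). I'll calibrate this by touching the knob top lightly, at known height 60 mm.

Emit:
{"op": "carry_out", "data": {"steps": [[-1,0,0,-0.2,0],[-1,0,0,-0.39,0],[-1,0,0,-0.4,0],[-1,0,0,-0.405,0],[-1,0,0,-0.41,0],[-1,0,0,-0.415,0],[-1,0,0,-0.415,0]]}}

```text
t: 10.7
position: [0.6248, 0.2233, 0.0286]
tcp_rot: [0.703, 0.711, 0.0, 0.0]
wrist_force: [-4.5, -2.1, 10.9]
width: 0.0007
grasp_force: 5.3
```

Contact came at reported z ≈ 0.029, so the real tips sit 31 mm above the reported TCP. I'll grasp at reported z ≈ 0.006, centring first along x and then along y.

Emit:
{"op": "carry_out", "data": {"steps": [[0.3,0,0,0.065,0],[0.3,0,0,0.065,0],[0.3,0,0,0.065,0],[0.3,0,0,0.065,0],[0.3,0,0,0.065,0],[0.3,0,0,0.065,0],[0.3,0,0,0.065,0]]}}

```text
t: 11.58
position: [0.6249, 0.2234, 0.0402]
tcp_rot: [0.703, 0.711, -0.0, -0.0]
wrist_force: [-0.7, -0.6, -0.0]
width: 0.0562
grasp_force: 0.0
```

Emit:
{"op": "carry_out", "data": {"steps": [[0.3,0,0,-0.08,0],[0.3,0,0,-0.165,0],[0.3,0,0,-0.165,0],[-1,0,0,-0.165,0],[-1,0,0,-0.165,0],[-1,0,0,-0.165,0],[-1,0,0,-0.165,0],[-1,0,0,-0.165,0]], "newtons": 5}}

```text
t: 12.58
position: [0.6252, 0.2237, 0.0078]
tcp_rot: [0.703, 0.711, 0.0, 0.0]
wrist_force: [-0.4, 0.1, 1.9]
width: 0.0319
grasp_force: 5.0
```

Emit:
{"op": "carry_out", "data": {"steps": [[0.3,0,0,0,0],[0.3,0,0,0,0],[0.3,0,0,0,-0.1],[0.3,0,0,0,-0.22],[0.3,0,0,0,-0.34],[0.3,0,0,0,-0.46],[0.3,0,0,0,-0.58],[0.3,0,0,0,-0.7],[0.3,0,0,0,-0.82],[0.3,0,0,0,-0.94]]}}

```text
t: 13.82
position: [0.6248, 0.2234, 0.0071]
tcp_rot: [0.997, 0.083, -0.0, 0.0]
wrist_force: [1.4, 0.2, 0.2]
width: 0.0571
grasp_force: 0.0
```

Emit:
{"op": "carry_out", "data": {"steps": [[0.3,0,0,0,-0.11],[0.3,0,0,0,-0.11],[-1,0,0,0,-0.11],[-1,0,0,0,-0.11],[-1,0,0,0,-0.11],[-1,0,0,0,-0.11],[-1,0,0,0,-0.11]], "newtons": 25}}

```text
t: 14.7
position: [0.6249, 0.2236, 0.0073]
tcp_rot: [1.0, 0.004, 0.0, -0.0]
wrist_force: [-1.0, 1.0, -0.6]
width: 0.0315
grasp_force: 25.0
```

Gripped at 31.5 mm width with 25 N. Lift and carry to above the spindle, doing x first to stay clear of the lid.

Emit:
{"op": "carry_out", "data": {"steps": [[-1,0,0,0.15,0],[-1,0,0,0.35,0],[-1,-0.2,0,0.55,0],[-1,-0.4,-0.2,0.55,0],[-1,-0.55,-0.5,0.55,0],[-1,-0.635,-0.75,0.55,0],[-1,-0.635,-0.9,0.55,0],[-1,-0.635,-0.9,0.55,0]]}}

```text
t: 15.7
position: [0.4969, 0.0415, 0.1173]
tcp_rot: [1.0, 0.002, -0.0, 0.0]
wrist_force: [0.0, 0.6, -1.8]
width: 0.0312
grasp_force: 25.0
```

Emit:
{"op": "carry_out", "data": {"steps": [[-1,0,-0.25,0,0],[-1,0,-0.5,0,0],[-1,0,-0.7,0,0],[-1,0,-0.765,0,0],[-1,0,-0.765,0,0],[-1,0,-0.765,0,0]]}}

```text
t: 16.45
position: [0.498, -0.1087, 0.1171]
tcp_rot: [1.0, 0.004, -0.0, -0.0]
wrist_force: [0.2, 1.0, -2.4]
width: 0.0314
grasp_force: 25.0
```

Emit:
{"op": "carry_out", "data": {"steps": [[-1,0,0,-0.05,-0.1],[-1,0,0,-0.1,-0.2],[-1,0,0,-0.14,-0.3],[-1,0,0,-0.16,-0.3],[-1,0,0,-0.175,-0.3],[-1,0,0,-0.175,-0.3]]}}

```text
t: 17.2
position: [0.4979, -0.1093, 0.0823]
tcp_rot: [0.976, -0.218, -0.0, 0.0]
wrist_force: [0.2, -0.1, -2.3]
width: 0.0315
grasp_force: 25.0
```

Emit:
{"op": "carry_out", "data": {"steps": [[-1,0,0,-0.025,0],[-1,0,0,-0.035,0],[-1,0,0,-0.04,0],[-1,0,0,-0.045,0],[-1,0,0,-0.05,0],[-1,0,0,-0.05,0]]}}

```text
t: 17.95
position: [0.498, -0.1096, 0.0723]
tcp_rot: [0.976, -0.22, 0.0, 0.0]
wrist_force: [-0.1, 0.6, -2.5]
width: 0.0313
grasp_force: 25.0
```

Emit:
{"op": "carry_out", "data": {"steps": [[-1,0,0,-0.004,0],[-1,0,0,-0.008,0],[-1,0,0,-0.008,0]]}}

```text
t: 18.32
position: [0.4984, -0.1096, 0.0712]
tcp_rot: [0.976, -0.219, 0.001, -0.0]
wrist_force: [-0.3, -0.1, 3.9]
width: 0.0312
grasp_force: 25.0
```

Light contact on the pin (6 N). Sweep with this light pressure.

Emit:
{"op": "carry_out", "data": {"steps": [[-1,0,0,0,0.075],[-1,0,0,0,0.15],[-1,0,0,0,0.225],[-1,0,0,0,0.3],[-1,0,0,0,0.3]]}}

```text
t: 18.95
position: [0.4975, -0.1095, 0.0702]
tcp_rot: [1.0, 0.003, -0.0, -0.0]
wrist_force: [0.1, 0.1, -3.1]
width: 0.0314
grasp_force: 25.0
```

Emit:
{"op": "carry_out", "data": {"steps": [[-1,0,0,0,0.075],[-1,0,0,0,0.15],[-1,0,0,0,0.225],[-1,0,0,0,0.3],[-1,0,0,0,0.3]]}}

```text
t: 19.58
position: [0.4976, -0.1093, 0.0704]
tcp_rot: [0.974, 0.225, -0.0, -0.0]
wrist_force: [0.2, 0.7, -3.7]
width: 0.0313
grasp_force: 25.0
```

Force vanished during the sweep and z dropped, so the slot is on the pin. Lower gently to the shoulder.

Emit:
{"op": "carry_out", "data": {"steps": [[-1,0,0,-0.005,0],[-1,0,0,-0.01,0],[-1,0,0,-0.013,0],[-1,0,0,-0.013,0]]}}

```text
t: 20.08
position: [0.4982, -0.1095, 0.0682]
tcp_rot: [0.974, 0.226, 0.0, 0.0]
wrist_force: [-0.5, 2.7, 0.7]
width: 0.0313
grasp_force: 25.0
```

```bash
python3 - <<'E'
from h import *
s=env.read_state(); print(s['position'],s['wrist_force'],s['wrist_torque'])
E
```

```text
[ 0.49817415 -0.10948504  0.0681615 ] [-0.54462504  2.70062324  0.68116491] [ 0.92971048 -0.09060287 -0.09149297]
```

Emit:
{"op": "carry_out", "data": {"steps": [[-1,0,0,0,-0.03],[-1,0,0,0,-0.06],[-1,0,0,-0.005,-0.06],[-1,0,0,-0.01,-0.06],[-1,0,0,-0.01,-0.06]]}}

```text
t: 20.7
position: [0.4981, -0.1098, 0.0671]
tcp_rot: [0.983, 0.183, 0.0, 0.0]
wrist_force: [-4.4, 2.1, 9.8]
width: 0.0314
grasp_force: 25.0
```

```bash
python3 - <<'E'
from h import *
s=env.read_state(); print(s['position'],s['wrist_force'],s['wrist_torque'])
E
```

```text
[ 0.49809524 -0.10977514  0.06710343] [-4.41849542  2.06017827  9.76411722] [ 0.71141371  1.43355774 -0.01897832]
```

Emit:
{"op": "carry_out", "data": {"steps": [[0.3,0,0,0.003,0],[0.3,0,0,0.003,0],[0.3,0,0,0.003,0],[0.3,0,0,0.003,0]]}}

```text
t: 21.2
position: [0.4978, -0.1096, 0.0665]
tcp_rot: [0.983, 0.183, -0.0, 0.0]
wrist_force: [-0.5, -0.8, 0.1]
width: 0.0561
grasp_force: 0.0
```

Emit:
{"op": "carry_out", "data": {"steps": [[0.3,0,0,0.1,-0.1],[0.3,0,0,0.2,-0.2],[-1,0,0,0.2,-0.2],[-1,0,0,0.2,-0.2],[-1,0,0,0.2,-0.2],[-1,0,0,0.2,-0.2],[-1,0,0,0.2,-0.2],[-1,0,0,0.2,-0.2]]}}

```text
t: 22.2
position: [0.4979, -0.1096, 0.1066]
tcp_rot: [0.999, 0.034, -0.0, 0.0]
wrist_force: [0.3, -1.3, -0.4]
width: 0.0031
grasp_force: 0.0
```

Emit:
{"op": "carry_out", "data": {"steps": [[-1,0,0,-0.05,0],[-1,0,0,-0.06,0],[-1,0,0,-0.07,0],[-1,0,0,-0.075,0],[-1,0,0,-0.08,0],[-1,0,0,-0.08,0]]}}

```text
t: 22.95
position: [0.4979, -0.1096, 0.0907]
tcp_rot: [0.999, 0.034, 0.0, 0.0]
wrist_force: [-0.1, 0.9, 0.3]
width: 0.0006
grasp_force: 0.0
```

Emit:
{"op": "carry_out", "data": {"steps": [[-1,0,0,-0.005,0],[-1,0,0,-0.01,0],[-1,0,0,-0.013,0],[-1,0,0,-0.016,0],[-1,0,0,-0.016,0]]}}

```text
t: 23.58
position: [0.4986, -0.1097, 0.0885]
tcp_rot: [0.999, 0.034, 0.001, 0.0]
wrist_force: [-2.2, 0.8, 8.9]
width: 0.0007
grasp_force: 4.3
```

```bash
python3 - <<'E'
from h import *
s=env.read_state(); print(s['position'],s['wrist_force'],s['wrist_torque'])
E
```

```text
[ 0.4986148  -0.10968163  0.08853686] [-2.15165181  0.83453677  8.92416044] [ 0.03835462  0.77063747 -0.02264773]
```

The knob top is felt at reported z 0.0885, which is the calibration value plus 60 mm, so the rotor is home. Next is the lid: go up and over, then behind it.

Emit:
{"op": "carry_out", "data": {"steps": [[-1,0,0,0.25,-0.04],[-1,0,0,0.55,-0.04],[-1,0,0,0.88,-0.04],[-1,0.25,0,0.9,-0.04],[-1,0.5,0,0.9,-0.04],[-1,0.75,0,0.9,-0.04],[-1,0.98,0,0.9,-0.04],[-1,0.98,0,0.9,-0.04]]}}

```text
t: 24.58
position: [0.6957, -0.1094, 0.264]
tcp_rot: [1.0, 0.004, -0.002, 0.0]
wrist_force: [-0.6, 0.6, -0.9]
width: 0.0007
grasp_force: 0.0
```

```bash
python3 - <<'E'
from h import *
np.set_printoptions(precision=4,suppress=True)
s=env.read_state(); print(s['position'],s['wrist_force'])
f=cam('wrist'); cv2.imwrite('pics/w6.png',f['image'])
S=cam('scene'); p=s['position']+[0,0,.031]
im=S['image'].copy()
for ph in (1.7,1.85):
  h=np.array([.5755,-.109,.09]); d=np.array([-np.cos(ph),0,np.sin(ph)]); n=np.array([np.sin(ph),0,np.cos(ph)])
  for q,c in ((h,(255,0,0)),(h+.168*d,(0,0,255)),(h+.115*d+.045*n,(0,255,255))):
    a,b=proj(S,q); cv2.circle(im,(int(b*1),int(a)),1,c,-1)
a,b=proj(S,p); cv2.circle(im,(int(b),int(a)),1,(0,255,0),-1)
cv2.imwrite('pics/c3.png',cv2.resize(im[130:290,150:350],None,fx=3.7,fy=3.7,interpolation=cv2.INTER_NEAREST))
E
```

```text
[ 0.6957 -0.1094  0.264 ] [-0.5734  0.6193 -0.9122]
```

View pics/c3.png

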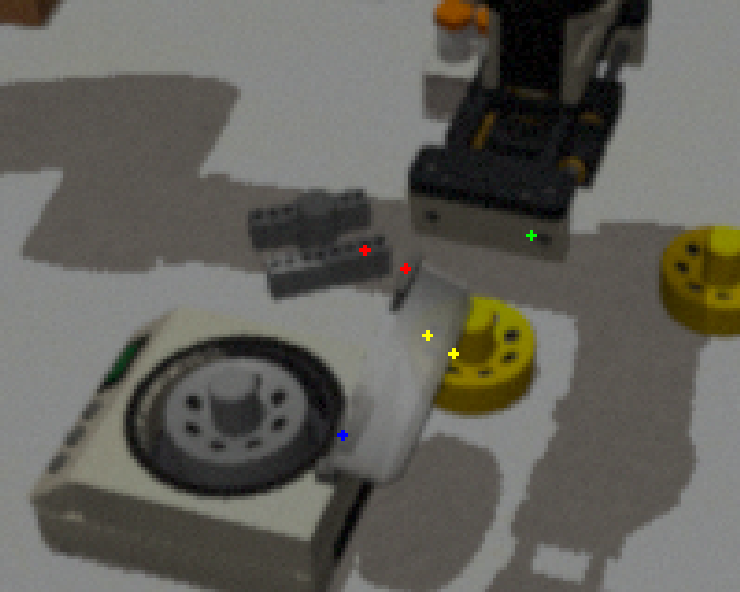

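The rotor sits level in the bowl (crop (240,400)), and the lid is standing at about 1.8 rad with its tab at (425,265). Descend behind it and push through the arc.

Emit:
{"op": "carry_out", "data": {"steps": [[-1,0,0,-0.25,0],[-1,0,0,-0.48,0],[-1,-0.05,0,-0.48,0],[-1,-0.12,0,-0.48,0],[-1,-0.19,0,-0.48,0],[-1,-0.25,0,-0.46,0],[-1,-0.32,0,-0.44,0],[-1,-0.32,0,-0.44,0]]}}

```text
t: 25.68
position: [0.6302, -0.1095, 0.1829]
tcp_rot: [1.0, 0.004, 0.003, -0.0]
wrist_force: [1.0, 0.6, 0.5]
width: -0.0001
grasp_force: 0.8
```

Emit:
{"op": "carry_out", "data": {"steps": [[-1,-0.1,0,0.01,0],[-1,-0.17,0,0.015,0],[-1,-0.235,0,0.015,0],[-1,-0.3,0,0.01,0],[-1,-0.36,0,0,0],[-1,-0.42,0,-0.02,0],[-1,-0.48,0,-0.04,0],[-1,-0.54,0,-0.07,0],[-1,-0.6,0,-0.1,0],[-1,-0.6,0,-0.1,0]]}}

```text
t: 26.92
position: [0.5083, -0.1095, 0.1588]
tcp_rot: [1.0, 0.004, -0.001, -0.0]
wrist_force: [0.3, -0.5, 0.2]
width: 0.0008
grasp_force: 0.0
```

```bash
python3 - <<'E'
from h import *
S=cam('scene'); cv2.imwrite('pics/s7.png',S['image'])
for d in env.silhouettes('scene','lid')[:3]:
    ys,xs=np.nonzero(d['region']); print(d['score'],d['centre'],ys.min(),ys.max(),xs.min(),xs.max())
for ph in (1.8,1.2,.9,.6,.3,0):
  h=np.array([.5755,-.109,.09]); dd=np.array([-np.cos(ph),0,np.sin(ph)]); n=np.array([np.sin(ph),0,np.cos(ph)])
  print(ph,proj(S,h+.078*dd+.022*n),proj(S,h+.168*dd))
E
```

```text
0.76 [231.1, 222.5] 200 256 186 248
0.74 [140.7, 281.6] 115 163 264 297
0.37 [373.8, 227.3] 345 402 209 247
1.8 (np.float64(230.6641594476532), np.float64(257.3027076223556)) (np.float64(200.56237287206693), np.float64(255.7598086830269))
1.2 (np.float64(223.30040636044043), np.float64(237.87026506066974)) (np.float64(193.89301524900162), np.float64(213.477511484664))
0.9 (np.float64(222.9427687532434), np.float64(228.51622810441637)) (np.float64(198.3627027502338), np.float64(196.74315845539257))
0.6 (np.float64(224.8602949159067), np.float64(220.66503612618703)) (np.float64(207.1180798239208), np.float64(185.18010528159056))
0.3 (np.float64(228.78658421801478), np.float64(215.02179675772862)) (np.float64(218.9375621803999), np.float64(179.46279303300219))
0 (np.float64(234.27257868619594), np.float64(212.01652028219496)) (np.float64(232.4926563663537), np.float64(179.5633312697575))
```

Emit:
{"op": "carry_out", "data": {"steps": [[-1,-0.04,0,-0.03,0],[-1,-0.08,0,-0.07,0],[-1,-0.12,0,-0.12,0],[-1,-0.16,0,-0.17,0],[-1,-0.19,0,-0.22,0],[-1,-0.21,0,-0.25,0],[-1,-0.215,0,-0.265,0],[-1,-0.215,0,-0.275,0],[-1,-0.215,0,-0.275,0]]}}

```text
t: 28.15
position: [0.467, -0.1095, 0.1044]
tcp_rot: [1.0, 0.004, 0.0, -0.0]
wrist_force: [0.5, -0.1, 0.3]
width: 0.0003
grasp_force: 0.0
```

Emit:
{"op": "carry_out", "data": {"steps": [[-1,0,0,-0.005,0],[-1,0,0,-0.01,0],[-1,0,0,-0.015,0],[-1,0,0,-0.015,0]]}}

```text
t: 28.65
position: [0.4672, -0.1096, 0.1033]
tcp_rot: [1.0, 0.004, 0.001, 0.0]
wrist_force: [-7.1, 3.3, 19.9]
width: 0.0004
grasp_force: 9.4
```

Firm stop at 20 N, with real tip height 0.134 (the shut lid top is 0.135). Retreat and check.

Emit:
{"op": "carry_out", "data": {"steps": [[-1,0,0,0.1,0],[-1,0,0,0.4,0],[-1,0,0,0.7,0],[-1,-0.2,0,0.8,0],[-1,-0.2,0,0.8,0]]}}

```text
t: 29.28
position: [0.4265, -0.1095, 0.264]
tcp_rot: [1.0, 0.004, 0.003, -0.001]
wrist_force: [-0.0, -0.4, -0.1]
width: 0.0005
grasp_force: 0.0
```

```bash
python3 - <<'E'
from h import *
np.set_printoptions(precision=4,suppress=True)
s=env.read_state(); print(s['t'],s['position'],s['wrist_force'])
S=cam('scene'); cv2.imwrite('pics/s8.png',S['image'])
for d in env.silhouettes('scene','lid')[:2]:
    ys,xs=np.nonzero(d['region']); print(d['score'],d['centre'],ys.min(),ys.max(),xs.min(),xs.max())
a=cv2.imread('pics/scene1.png'); 
for n in ['strip_rotor','tip_box','bottle','tube_rack']: print(n,[np.round(d['centre']) for d in env.look_for('scene',n)[:1]])
W=cam('wrist'); cv2.imwrite('pics/w9.png',W['image'])
for d in env.silhouettes('wrist','lid')[:2]:
    ys,xs=np.nonzero(d['region']); print(d['score'],d['centre'],ys.min(),ys.max(),xs.min(),xs.max())
print('tab shut',proj(W,[.4075,-.109,.092]),proj(W,[.5755,-.109,.09]))
E
```

```text
29.275 [ 0.4265 -0.1095  0.264 ] [-0.0334 -0.3908 -0.1045]
0.95 [235.4, 212.5] 211 262 177 247
strip_rotor [array([193., 236.])]
tip_box [array([349., 138.])]
bottle [array([378., 228.])]
tube_rack [array([142., 278.])]
0.91 [116.9, 278.6] 32 208 205 351
tab shut (np.float64(206.06046479498326), np.float64(277.1851894853435)) (np.float64(37.71009491665916), np.float64(278.38302891872684))
```

The lid silhouette matches the shut pose in both views (centre (235,212) against the predicted (234,212)). The other items are unmoved and the robot is clear, so I hand in.

```bash
python3 -c "
from cell import env
print(env.finish_job())"
```

```text
the job is handed in; nothing more can be done
None
```

The rotor is seated on the spindle with its slot over the cross pin and released, the lid is shut, and the job was handed in at about 29 s; the verdict was not shown.

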